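# Widen the bay of a ratchet shelf stop

## Robot

A 6-joint arm with a two-finger parallel gripper is mounted at the origin on the work surface. World frame = base frame: x ahead of the robot, y to its left, z up, the work surface at z = 0. Lengths are in m, angles in rad, forces in N, time in s.
With the tool pointing down it reaches from about 0.375 to 0.975 m from the base axis. Payload 3.8 kg.
Tool frame: the origin (TCP) lies on the centre line of the jaws, within the pads' length; the fingertips stand 14 mm ahead of it and the grasp point (between the pads) lies 5 mm behind it (bot.finger_overhang is the distance from the TCP to the fingertips, in m); y points along the fingers, x is the direction in which the jaws open and shut, and the axes are right-handed (so a half turn about y gives the same grasp; the last joint's range is limited). The gripper opens to 85 mm and grips with 20 to 120 N. Pads are 22 mm wide; open, the fingers measure 114 mm over their backs; the gripper's body (76 mm by 85 mm) begins 54 mm behind the grasp point. The pads swing forward as they close: fully open they stand 13 mm farther back than shut.
Start: joints at [-1.27, 0.264, 1.604, -0, 1.274, -0.037], TCP at [0.224, -0.637, 0.245] pointing down, gripper open.
Joint ranges: [-2.63, 2.63], [-0.94, 2.18], [0.31, 2.57], [-1.31, 4.45], [0, 2.66], [-2.55, 2.55]. Speed limits (rad/s): [2.57, 2.57, 3.14, 3.14, 3.14, 3.14].

## Interface

Orientations are given as a rotation vector (axis times angle).
In Python, from workcell import readout, read_camera, bot, spotter gives the robot as it stands.
- The arm moves only by the tool jog_arm, never from a script. Its argument "increments" is a list of rows, each a list of 7 numbers: the shift along the tool's x, y, z in m, then the turn, a rotation vector about the tool's x, y, z in rad, then the opening, from 0 (shut) to 1 (fully open). A call has 1 to 10 rows; each row shifts and turns the pose as measured when the row begins, along the tool's axes as they then stand; what a row does not reach is not made up. A row lasts 1/8 s, in which the tool goes at most 62.5 mm and 10.7 degrees, less where a joint would pass 70% of its speed; a pose out of reach is approached as far as the arm can. A call with a gripper value outside its range is refused whole. The fingers move at their own pace and stop on an object; "force" is the grip in N (left out, the last holds). Time passes only in rows, so rows that do not move let the fingers close. It gives the time, the measured TCP pose, the force and the opening at its end, in the units of the state.
- readout.read_state(): the state, without advancing time (a new reading comes with each control period).
- read_camera(name): name is "side" or "top" or "wrist"; returns a dict with "img" (384x512x3 uint8, blue, green, red), "range_z" (384x512 float32, m along the optical axis (not along the pixel's ray), 0 where there is no reading), "fx", "fy", "cx", "cy" (pixels), "world_from_camera" (4x4, takes a point from camera to world coordinates). Camera axes: x right, y down, z forward; pixel columns grow to the right and rows downward; lengths in m; the calibration is good to about 2 mm. A picture is of the moment at which its call begins.
- bot.finish_job(): hands the job in, once; it reports no verdict.
Trained networks look in a picture, given as the dict that the camera call returned (one of the last four; its "shot" number tells which), for a name from the list of things; names that differ only in an ending like _2 or _b are one class to them, and where a whole thing is asked for, a point or a joint stands for the part that bears it (a point fixed in the world has none). Each returns a list of dicts, best first, with "p" (0 to 1); they miss things now and then, are a little off and sometimes report something else, mostly with a low value. They report only what shows in the picture. A call takes as long as a camera call.
- spotter.masks_of(picture, thing): "mask" (384x512 bool, what is visible of it) and "location" ([column, row] in pixels, amid what is visible of it).
- spotter.spot_point(picture, thing): "location" ([column, row] in pixels: a listed point, or the origin of a listed thing).
The state is a dict: "time": time; "q": joint angles; "joint_vel": joint speeds; "joint_torque": joint torques, N m; "tool_pos": TCP position; "tcp_rot": TCP orientation; "wrist_force": force on the tool from outside, world axes, zero at the start; "torque": the same for the moment, N m; "width": opening from 0.0 (shut) to 1.0 (fully open).
Only numpy, scipy, OpenCV 4.12 (cv2) and the standard library are available. Lean on these libraries where they do the work, as an engineer would, in place of code of your own. Each camera call takes 0.05 s, during which the arm holds its last target. There are 200 camera calls.

## Task

The bay of the ratchet shelf stop has to be widened so that it ends at the one empty hook. Press the release pad on the sliding jaw right down and, keeping it down, push the jaw back along its bar until the jaw plate stands in line with the empty hook (on the brass line inlaid in the board in front of that hook); then let the pad spring up so that the ratchet locks again, and come clear. It is all fingertip work: force nothing, lift nothing, and leave everything standing around the stop where it is.

Things in the scene. Friction and masses are not known exactly. Their poses are not given: they have to be found in the camera images.
- pad_top (a point): centre of the top of the release pad, dark ribbed rubber, 42 mm across the bar, 64 mm along it, on the grey sliding carriage; top 78 mm above the table when up. Pressed straight down it unlocks the ratchet. Axes: y along the bar in the push-back direction (away from the fixed jaw), x across the bar towards the hooks, z up. Near face of the jaw plate 40 mm from this point in -y
- jaw_mark (a point): middle of the top edge of the sliding jaw's steel plate, on its mid-plane, 42 mm behind the bar, 102 mm above the table; plate 10 mm thick, 115 mm across the bar; axes as pad_top. Plate, pad, carriage and push wall slide together; plate mid-plane to pad centre is 45 mm along the bar
- jaw_slide (a joint): slide of the jaw along the bar in m, 0 nearest the fixed jaw, growing as it is pushed back, 0.27 at the end; once unlocked it needs about 2 N and stays where it is left; locked it does not move
- release (a joint): travel of the release pad in m: 0 up (locked), 0.012 fully pressed on its bottom stop; unlocked from about 0.006 on. Needs 8 N to start and 12 N at the bottom. When let go a spring lifts it and its pawl drops into the nearest tooth gap (teeth every 6 mm), which may shift the jaw by up to 3 mm
- hook_empty: the one bare brass hook of four, 50 mm apart on a rail parallel to the bar, 150 mm behind it; the others carry a bob, a key and a weight; any place may be the empty one, all farther back than the jaw at first. Origin on the rail's axis, 205 mm up; hook hangs 44 mm below, reaching 44 mm towards the bar; axes as pad_top. Below each hook a 4 mm brass line crosses the board, square to the bar
- stop_frame: the fixed shelf stop: a wooden board 215 by 520 mm, 18 mm thick, on the table, carrying a toothed steel bar 12 mm wide with its top at 53 mm; origin on the table below the bar, 195 mm from the fixed end post; y along the bar, the fixed jaw at y = -180 mm, far end post at +285 mm
- cherub: bystander: bronze cherub ornament, 42 mm foot, 76 mm tall, standing in the bay between the jaws; origin under its foot
- glass_knob: bystander: glass dome knob, 34 mm across, 43 mm tall, on the board near the far end; origin under its foot
- stopwatch: bystander: chrome stopwatch lying on the table in front of the board, 52 mm across, 14 mm thick; origin under its middle
- suspension_block: bystander: slotted steel pendulum suspension block, 34 by 22 by 28 mm, in front of the board; origin under its middle
- gear_wheel: bystander: brass wheel 56 mm across with a steel arbor 25 mm tall, lying in front of the board; origin under its middle
- oil_jar: bystander: small oil jar, 32 mm across, 50 mm tall, right of the board's front; origin under its middle
- push_wall (a point): top edge, 105 mm above the table, of the near face of the grey push wall, 50 mm wide across the bar and 12 mm thick, that stands on the carriage beyond the pad, 40 mm from the pad's centre in +y; axes as pad_top. A fingertip on the pad can push against it

How it is judged:
On the way, in this order (a step that is already met when the one before it is completed fails the run):
1. the release pad is pressed down at least 6 mm before the jaw has moved 10 mm (value of joint release above 0.006 m and distance of jaw_mark from where it was at the start of the episode below 0.01 m), for 0.1 s.
2. with the pad pressed, the jaw plate comes within 12 mm of the line of the empty hook (value of joint release above 0.002 m and y of jaw_mark in the frame of hook_empty between -0.012 and 0.012 m), for 0.05 s.
At the end, for the whole second after the job is handed in: the mid-plane of the jaw plate stands within 12 mm, along the bar, of the empty hook; the release pad is up again (within 2 mm) and the jaw is still (y of jaw_mark in the frame of hook_empty between -0.012 and 0.012 m and value of joint release below 0.002 m and velocity of joint jaw_slide between -0.005 and 0.005 m/s); the robot touches nothing.
It fails at once if a bystander is lifted, carried or shifted more than 12 mm (distance of any of cherub, glass_knob, stopwatch, suspension_block, gear_wheel, oil_jar from where it was at the start of the episode above 0.012 m).
It fails at once if the cherub, the glass knob or the oil jar is tipped over (angle between any of cherub, glass_knob, oil_jar's own z axis and vertical above 0.4 rad).
It fails at once if the jaw is forced or gripped: more than 60 N between the robot's fingers and the shelf stop (contact force between the fingers and stop_frame above 60 N).
It also fails if it takes over 35 s, if anything falls off the work surface, if the arm or the gripper's body presses on something with over 40 N, if the wrist force passes 120 N, or if a joint passes its speed limit or range.

## Working session

There is one attempt and no reset: what is moved stays moved. The work goes in short steps, Python scripts to look and compute and a tool call to move; the robot and the scene stay as the last step left them, time stands still between calls to the robot, and variables do not carry over. Pictures are saved under pics/ and viewed, about 8 in all and at most 12, crops included, and the job is handed in when it is done.

Besides the shell and the picture viewer there is one more tool, called after ">>>" as name([rows], argument=value, ...), one row to a line, values as JSON. jog_arm: Moves the arm, as the interface text tells. Its arguments: {"type":"object","properties":{"increments":{"type":"array"},"force":{"type":"number"}},"required":["increments"]}

```bash
mkdir -p pics
cat > h.py <<'E'
import numpy as np, cv2
from workcell import readout, read_camera, bot, spotter
def world(p,c,r,z=None):
    c,r=float(c),float(r)
    if z is None:
        v=p["range_z"][int(r)-1:int(r)+2,int(c)-1:int(c)+2]; v=v[v>0]; d=np.median(v) if v.size else np.nan
    else: d=1
    k=np.array([(c-p["cx"])/p["fx"]*d,(r-p["cy"])/p["fy"]*d,d])
    T=p["world_from_camera"]; w=T[:3,:3]@k
    return T[:3,3]+ (w if z is None else w*(z-T[2,3])/w[2])
E
python3 - <<'E'
from h import *
ims=[]
Z=dict(pad_top=.078,jaw_mark=.102,push_wall=.105,hook_empty=.205,stop_frame=0,cherub=0,glass_knob=0)
for n in("top","side"):
    p=read_camera(n); cv2.imwrite(f"pics/{n}0.png",cv2.resize(p["img"],(800,600)))
    print(n,p["world_from_camera"][:3,3].round(3))
    for t in Z:
        for d in spotter.spot_point(p,t)[:2]:
            print(t,round(d["p"],2),np.round(d["location"]),"depth",world(p,*d["location"]).round(3),"z",world(p,*d["location"],Z[t]).round(3))
s=readout.read_state();print(s["time"],s["tool_pos"],s["tcp_rot"],s["width"])
E
```

```text
top [ 0.337 -0.009  1.373]
pad_top 0.56 [254. 196.] depth [0.531 0.009 0.078] z [0.531 0.009 0.078]
jaw_mark 0.66 [268. 177.] depth [ 0.597 -0.03   0.017] z [ 0.581 -0.028  0.102]
jaw_mark 0.58 [337. 223.] depth [ 0.462 -0.227  0.048] z [ 0.457 -0.218  0.102]
push_wall 0.76 [236. 195.] depth [0.532 0.058 0.098] z [0.53  0.058 0.105]
hook_empty 0.58 [237. 133.] depth [0.677 0.052 0.205] z [0.677 0.052 0.205]
stop_frame 0.81 [246. 200.] depth [0.522 0.029 0.077] z [0.533 0.032 0.   ]
stop_frame 0.15 [173. 244.] depth [0.399 0.243 0.004] z [0.399 0.244 0.   ]
cherub 0.66 [292. 170.] depth [ 0.609 -0.1    0.07 ] z [ 0.624 -0.104  0.   ]
glass_knob 0.64 [161. 178.] depth [0.585 0.275 0.06 ] z [ 0.596  0.288 -0.   ]
side [ 0.236 -0.433  0.731]
pad_top 0.79 [234. 200.] depth [0.535 0.026 0.078] z [0.535 0.026 0.078]
hook_empty 0.45 [282. 130.] depth [0.68  0.039 0.206] z [0.681 0.039 0.205]
hook_empty 0.34 [185. 226.] depth [0.421 0.067 0.027] z [ 0.374 -0.059  0.205]
stop_frame 0.96 [233. 220.] depth [ 0.513 -0.001  0.051] z [0.533 0.031 0.   ]
cherub 0.66 [298. 235.] depth [ 0.578 -0.144  0.1  ] z [ 0.632 -0.098  0.   ]
0.8 [ 0.22369708 -0.63685991  0.24531114] [-1.35031391  0.95682542 -0.95686632] 0.9993677298242366
```

View pics/top0.png

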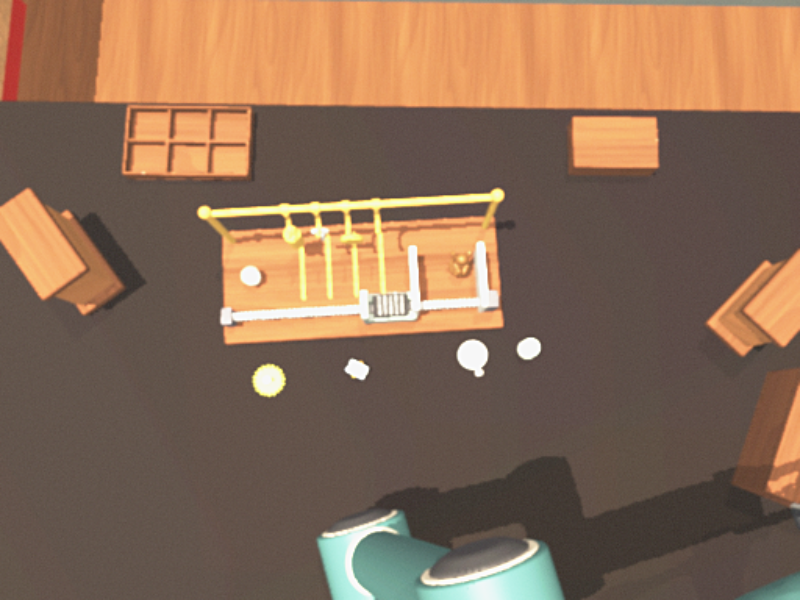

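View pics/side0.png

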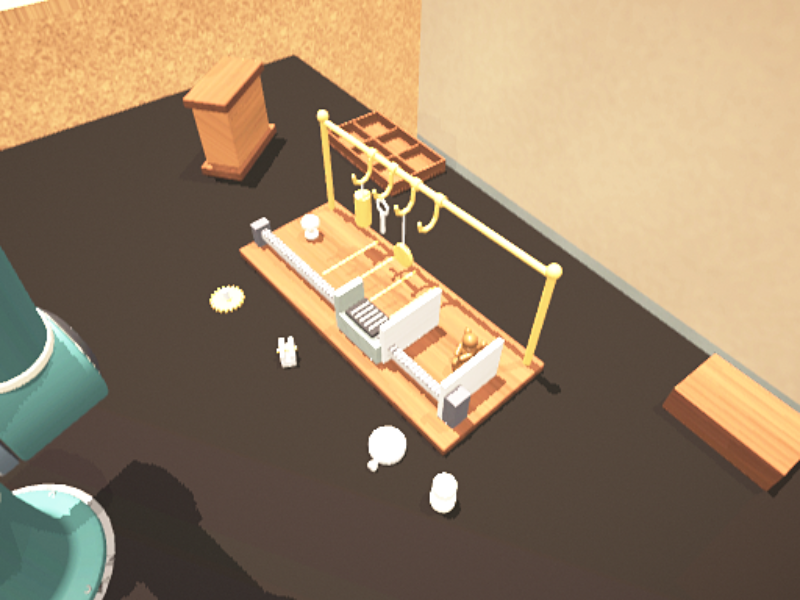

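The top view (800 px) shows the bar running from post (490,300) to (226,317). The plate is at (414,275), the pad at (390,305) and the push wall at (364,305). The lines are at columns 303, 330, 356 and 382. In the side view the bare hook is the one nearest the jaw at (430,210), so its line is at column 382 in the top view.

```bash
cat >> h.py <<'E'
def cloud(p):
    r,c=np.mgrid[0:384,0:512]; d=p["range_z"]
    k=np.stack([(c-p["cx"])/p["fx"]*d,(r-p["cy"])/p["fy"]*d,d],-1); T=p["world_from_camera"]
    return k@T[:3,:3].T+T[:3,3]
E
python3 - <<'E'
from h import *
from scipy.ndimage import label
from scipy.spatial.transform import Rotation as R
p=read_camera("top"); W=cloud(p); x,y,z=W[...,0],W[...,1],W[...,2]; ok=p["range_z"]>0
m=ok&(abs(z-.205)<.012)&(x>.6)&(x<.75)&(y>-.2)&(y<.35)
# rail direction
a=np.polyfit(y[m],x[m],1); res=x-np.polyval(a,y); m&=abs(res)<.008; a=np.polyfit(y[m],x[m],1); print("rail",a,m.sum(),y[m].min(),y[m].max())
u=np.array([a[0],1])/np.hypot(a[0],1); v=np.array([u[1],-u[0]]); print("u",u)
pad=np.array([.531,.009])
s=(W[...,:2]-pad)@u; t=(W[...,:2]-pad)@v
def st(n,m): print(n,m.sum(),"s",np.percentile(s[m],[1,50,99]).round(4),"t",np.percentile(t[m],[1,50,99]).round(4),"z",np.percentile(z[m],[5,50,95]).round(3)) if m.sum() else print(n,0)
st("wall",ok&(abs(z-.105)<.008)&(abs(s)<.1)&(abs(t)<.05)&(s>0.02))
st("padtop",ok&(abs(z-.078)<.005)&(abs(s)<.05)&(abs(t)<.03))
st("plate",ok&(abs(z-.102)<.012)&(s>-.1)&(s<-.02)&(abs(t-.04)<.07))
g=ok&(abs(z-.05)<.006)&(s>.08)&(s<.25)&(abs(t)<.04); st("bar",g); print(np.polyfit(s[g],t[g],1))
hsv=cv2.cvtColor(p["img"],cv2.COLOR_BGR2HSV); 
br=ok&(abs(z-.018)<.01)&(s>-.05)&(s<.22)&(t>.03)&(t<.09)
b=p["img"].astype(int); yel=b[...,1]-b[...,0]
prof=[(round(q,3),int(np.mean(b[...,1][br&(abs(s-q)<.002)]))) for q in np.arange(-.04,.2,.004) if (br&(abs(s-q)<.002)).sum()]
print(prof)
h=ok&(z>.15)&(z<.2)&(t>.09)&(t<.145)&(s>-.1)&(s<.25)
L,n=label(h)
for i in range(1,n+1): st("hook",L==i)
e=readout.read_state(); print(R.from_rotvec(e["tcp_rot"]).as_matrix().round(3),e["tool_pos"])
E
```

```text
rail [-0.07275828  0.68632468] 777 -0.16235493013497193 0.33266962636064545
u [-0.07256646  0.99736358]
wall 82 s [0.051  0.0569 0.0628] t [-0.0195  0.0036  0.0287] z [0.099 0.104 0.108]
padtop 319 s [-0.0303  0.0103  0.0418] t [-0.0153  0.0052  0.0259] z [0.074 0.078 0.082]
plate 148 s [-0.0388 -0.0337 -0.0289] t [-0.0083  0.0476  0.1027] z [0.096 0.101 0.105]
bar 236 s [0.083  0.1635 0.2477] t [-0.0009  0.0049  0.0116] z [0.048 0.052 0.056]
[-0.00163904  0.00523696]
[(np.float64(-0.04), 255), (np.float64(-0.028), 243), (np.float64(-0.024), 181), (np.float64(-0.02), 171), (np.float64(-0.016), 180), (np.float64(-0.012), 182), (np.float64(-0.008), 185), (np.float64(-0.004), 185), (np.float64(-0.0), 183), (np.float64(0.004), 186), (np.float64(0.008), 185), (np.float64(0.012), 183), (np.float64(0.016), 180), (np.float64(0.02), 232), (np.float64(0.024), 251), (np.float64(0.028), 248), (np.float64(0.032), 194), (np.float64(0.036), 181), (np.float64(0.04), 183), (np.float64(0.044), 177), (np.float64(0.048), 181), (np.float64(0.052), 188), (np.float64(0.056), 182), (np.float64(0.06), 184), 
[... 607 characters left out ...]
156), 180), (np.float64(0.16), 181), (np.float64(0.164), 180), (np.float64(0.168), 186), (np.float64(0.172), 247), (np.float64(0.176), 248), (np.float64(0.18), 226), (np.float64(0.184), 181), (np.float64(0.188), 179), (np.float64(0.192), 177), (np.float64(0.196), 178)]
hook 29 s [0.0218 0.0243 0.0274] t [0.1131 0.1345 0.1445] z [0.166 0.172 0.185]
hook 46 s [0.1132 0.1232 0.1359] t [0.1118 0.1303 0.1448] z [0.152 0.169 0.186]
hook 29 s [0.0705 0.0731 0.0768] t [0.112  0.1293 0.1433] z [0.164 0.172 0.184]
hook 35 s [0.1702 0.1734 0.1769] t [0.1117 0.1297 0.1446] z [0.166 0.172 0.187]
[[ 0.331  0.     0.943]
 [-0.943 -0.     0.331]
 [ 0.    -1.     0.   ]] [ 0.22368433 -0.63686669  0.24531277]
```

>>> jog_arm([
  [-0.0445,0,0.043,0,0,0,0],
  [-0.0445,0,0.043,0,0,0,0],
  [-0.0445,0,0.043,0,0,0,0],
  [-0.0445,0,0.043,0,0,0,0],
  [-0.0445,0,0.043,0,0,0,0],
  [-0.0445,0,0.043,0,0,0,0],
  [-0.0445,0,0.043,0,0,0,0],
  [-0.0445,0,0.043,0,0,0,0],
  [-0.0445,0,0.043,0,0,0,0],
  [-0.0445,0,0.043,0,0,0,0],
])

```text
time: 2.1
tool_pos: [0.4862, -0.0714, 0.2468]
tcp_rot: [-1.346, 0.955, -0.973]
wrist_force: [1.3, -0.2, 0.4]
width: -0.0
```

```bash
cat >> h.py <<'E'
from scipy.spatial.transform import Rotation as R
U=np.array([-.0726,.9974,0]); V=np.array([.9974,.0726,0]); P0=np.array([.531,.009,0])
def goal(s,t,z):
    e=readout.read_state(); M=R.from_rotvec(e["tcp_rot"]); G=R.from_matrix(np.stack([-U,[0,0,-1],V],1))
    d=P0+s*U+t*V+[0,0,z]-e["tool_pos"]
    q=e["tool_pos"]-P0
    print("t",e["time"],"s,t,z",(q@U).round(4),(q@V).round(4),q[2].round(4),"shift",M.inv().apply(d).round(4),"turn",(M.inv()*G).as_rotvec().round(3),"F",np.round(e["wrist_force"],1),"w",e["width"])
E
python3 -c "
from h import *
goal(.029,.005,.2)"
```

```text
t 2.1 s,t,z -0.077 -0.0505 0.2468 shift [-0.0888  0.0466  0.0802] turn [-0.008  0.256  0.007] F [ 1.3 -0.2  0.4] w -0.00039678032534442323
```

>>> jog_arm([
  [0,0,0,-0.004,0.13,0.003,0],
  [0,0,0,-0.004,0.126,0.004,0],
  [-0.05,0.01,0.026,0,0,0,0],
  [-0.05,0.01,0.026,0,0,0,0],
  [-0.01,0.01,0.005,0,0,0,0],
  [0,0,0,0,0,0,0],
])

```text
time: 2.85
tool_pos: [0.5389, 0.0504, 0.218]
tcp_rot: [-1.24, 1.152, -1.158]
wrist_force: [0.4, -0.9, -0.1]
width: 0.001
```

```bash
python3 -c "
from h import *
goal(.029,.005,.12)"
```

```text
t 2.85 s,t,z 0.0407 0.0109 0.218 shift [ 0.0116  0.098  -0.0063] turn [-0.004 -0.     0.001] F [ 0.4 -0.9 -0.1] w 0.0011335731232337497
```

>>> jog_arm([
  [0.0116,0.03,-0.0063,0,0,0,0],
  [0,0.04,0,0,0,0,0],
  [0,0.025,0,0,0,0,0],
  [0,0.01,0,0,0,0,0],
  [0,0,0,0,0,0,0],
])

```text
time: 3.48
tool_pos: [0.5344, 0.032, 0.1141]
tcp_rot: [-1.236, 1.151, -1.166]
wrist_force: [-0.2, 0.0, 0.5]
width: -0.004
```

```bash
python3 -c "
from h import *
goal(.029,.005,.095)
p=read_camera('side'); i=p['img'][110:290,150:390]; cv2.imwrite('pics/s1.png',cv2.resize(i,(800,600),interpolation=2))"
```

```text
t 3.475 s,t,z 0.0227 0.0051 0.1141 shift [-0.0063  0.0191 -0.0003] turn [-0.009 -0.005  0.004] F [-0.2  0.   0.5] w -0.0037535030433633915
```

View pics/s1.png

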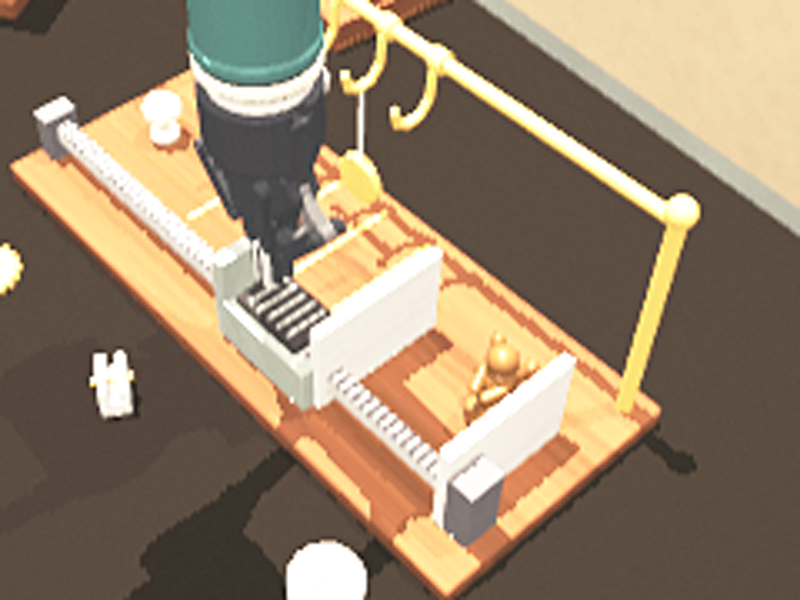

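The crop shows the shut fingers over the wall end of the pad at about (285,270), clear of the wall and plate. The bare hook is at (415,110). I'll press down gently from here.

>>> jog_arm([
  [0,0.012,0,0,0,0,0],
  [0,0.008,0,0,0,0,0],
  [0,0.005,0,0,0,0,0],
  [0,0.005,0,0,0,0,0],
])

```text
time: 4.03
tool_pos: [0.5379, 0.0319, 0.0872]
tcp_rot: [-1.231, 1.146, -1.169]
wrist_force: [-4.6, -0.2, 9.1]
width: -0.0
```

>>> jog_arm([
  [0,0.004,-0.001,0,0,0,0],
  [0,0.004,-0.001,0,0,0,0],
  [0,0.004,-0.001,0,0,0,0],
])

```text
time: 4.4
tool_pos: [0.5379, 0.032, 0.0797]
tcp_rot: [-1.229, 1.142, -1.171]
wrist_force: [-5.7, 1.6, 23.3]
width: -0.002
```

>>> jog_arm([
  [-0.006,0.003,-0.001,0,0,0,0],
  [-0.008,0.003,0,0,0,0,0],
  [-0.008,0.003,0,0,0,0,0],
])

```text
time: 4.78
tool_pos: [0.5366, 0.0526, 0.0797]
tcp_rot: [-1.233, 1.14, -1.172]
wrist_force: [-11.2, -3.0, 23.3]
width: -0.001
```

```bash
cat >> h.py <<'E'
def jaw():
    p=read_camera("top"); W=cloud(p); q=W-P0; s=q@U; t=q@V; z=W[...,2]
    m=(p["range_z"]>0)&(abs(z-.102)<.012)&(t>.04)&(t<.11)&(s>-.06)&(s<.1)
    print("plate",m.sum(),np.percentile(s[m],[2,50,98]).round(4) if m.any() else "")
    goal(.0245,.005,.08)
E
python3 -c "
from h import *
jaw()"
```

```text
plate 0 
t 4.825 s,t,z 0.044 0.0088 0.0797 shift [ 0.0195 -0.0002 -0.0037] turn [-0.019 -0.003  0.007] F [-10.3  -1.2  22.5] w -0.004181345335273404
```

```bash
sed -i 's/read_camera("top"); W=cloud/read_camera("side"); W=cloud/; s/abs(z-.102)<.012/abs(z-.085)<.02/; s/s>-.06)/s>-.065)/' h.py; python3 -c "
from h import *
jaw()
p=read_camera('side');cv2.imwrite('pics/s2.png',cv2.resize(p['img'][110:290,150:390],(800,600),interpolation=2))"
```

```text
plate 293 [-0.0173 -0.0156 -0.0073]
t 4.875 s,t,z 0.044 0.0088 0.0797 shift [ 0.0195 -0.0002 -0.0037] turn [-0.019 -0.002  0.007] F [-10.6  -0.   23.8] w -0.002991986888021491
```

View pics/s2.png

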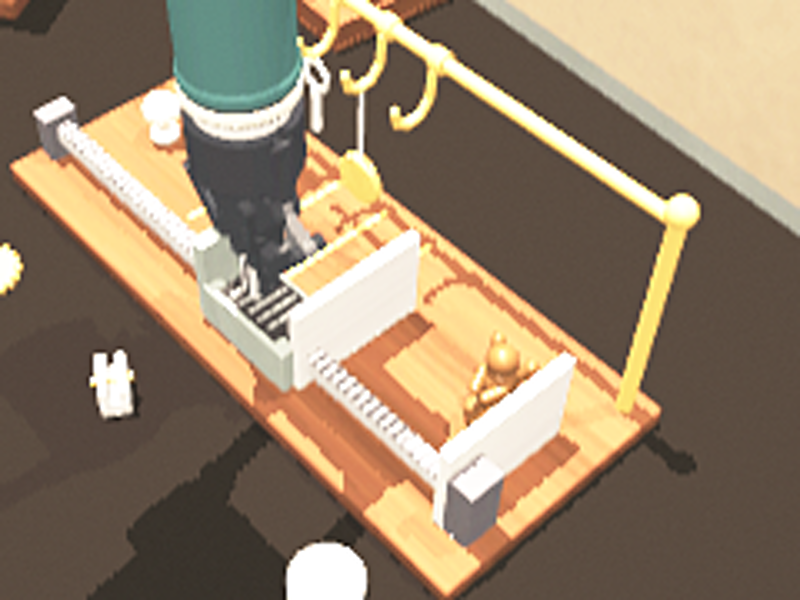

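>>> jog_arm([
  [-0.008,0.003,-0.001,0,0,0,0],
  [-0.008,0.003,-0.001,0,0,0,0],
  [-0.008,0.003,0,0,0,0,0],
  [-0.006,0.003,0,0,0,0,0],
  [0,0.003,0,0,0,0,0],
])

```text
time: 5.55
tool_pos: [0.5343, 0.0831, 0.0798]
tcp_rot: [-1.236, 1.137, -1.172]
wrist_force: [-10.2, -0.6, 22.6]
width: -0.002
```

```bash
python3 -c "
from h import *
jaw()"
```

```text
plate 286 [0.012  0.014  0.0223]
t 5.6 s,t,z 0.0737 0.0087 0.0798 shift [ 0.0492  0.0002 -0.0037] turn [-0.019 -0.     0.01 ] F [-10.    1.1  22.1] w -0.001038430533631745
```

>>> jog_arm([
  [-0.005,0.003,0,0,0,0,0],
  [0,0.003,0,0,0,0,0],
])

```text
time: 5.85
tool_pos: [0.534, 0.0885, 0.0797]
tcp_rot: [-1.237, 1.137, -1.171]
wrist_force: [-10.3, 1.2, 21.8]
width: -0.004
```

```bash
python3 -c "
from h import *
jaw()
p=read_camera('side');cv2.imwrite('pics/s3.png',cv2.resize(p['img'][120:270,180:380],(800,600),interpolation=2))
W=cloud(p);q=W-P0;s=q@U;t=q@V
m=(abs(W[...,2]-.178)<.03)&(t>.1)&(t<.14)&(s>-.05)&(s<.06); print('hook',m.sum(),np.percentile(s[m],[5,50,95]).round(4))"
```

```text
plate 288 [0.0176 0.0194 0.0274]
t 5.9 s,t,z 0.079 0.0088 0.0798 shift [ 0.0545  0.0003 -0.0038] turn [-0.017  0.     0.011] F [-9.8  0.8 21.8] w -0.00042833378324580966
hook 38 [0.0216 0.0233 0.0267]
```

View pics/s3.png

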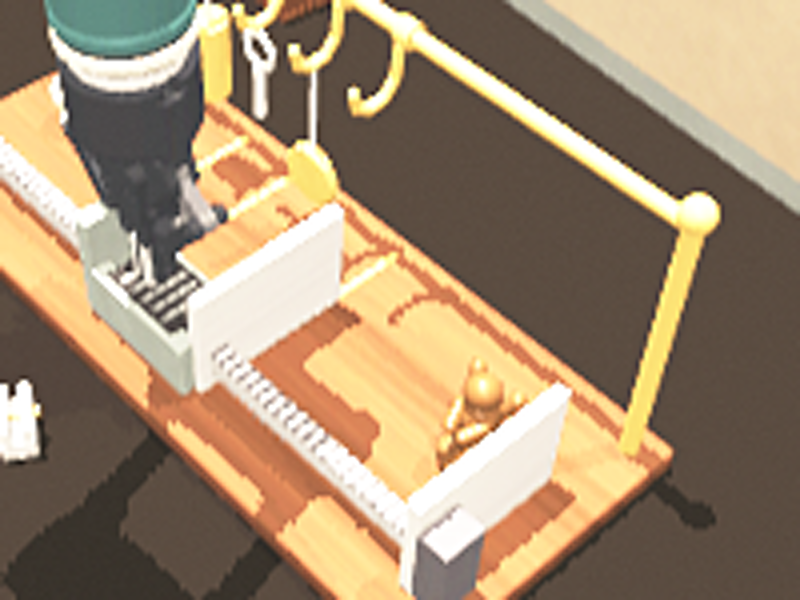

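The plate is on the line: the line emerges at its rear edge at (345,290). The plate mid-plane is at s≈0.0244 and the hook at 0.0233–0.0245. I'll lift straight up slowly.

>>> jog_arm([
  [0,-0.004,-0.001,0,0,0,0],
  [0,-0.006,0,0,0,0,0],
  [0,-0.008,0,0,0,0,0],
  [0,-0.012,0,0,0,0,0],
  [0,-0.03,0,0,0,0,0],
  [0,-0.04,0,0,0,0,0],
  [0,-0.04,-0.01,0,0,0,0],
  [0,-0.04,-0.03,0,0,0,0],
  [0,0,-0.04,0,0,0,0],
  [0,0,0,0,0,0,0],
])

```text
time: 7.2
tool_pos: [0.4483, 0.0848, 0.2685]
tcp_rot: [-1.236, 1.135, -1.17]
wrist_force: [0.4, 0.8, 0.3]
width: -0.002
```

```bash
python3 -c "
from h import *
jaw()
p=read_camera('side');cv2.imwrite('pics/s4.png',cv2.resize(p['img'],(800,600),interpolation=2))
W=cloud(p);q=W-P0;s=q@U;t=q@V
m=(abs(s-.068)<.028)&(abs(t-.005)<.018)&(W[...,2]>.06)&(W[...,2]<.09);print('pad z',m.sum(),np.percentile(W[...,2][m],[10,50,90]).round(4))"
```

```text
plate 288 [0.015  0.0168 0.0251]
t 7.25 s,t,z 0.0817 -0.0751 0.2693 shift [0.0554 0.1916 0.0758] turn [-0.022  0.002  0.01 ] F [-0.2  0.4  1.1] w 1.4763441385918914e-05
pad z 272 [0.077  0.0788 0.0803]
```

View pics/s4.png

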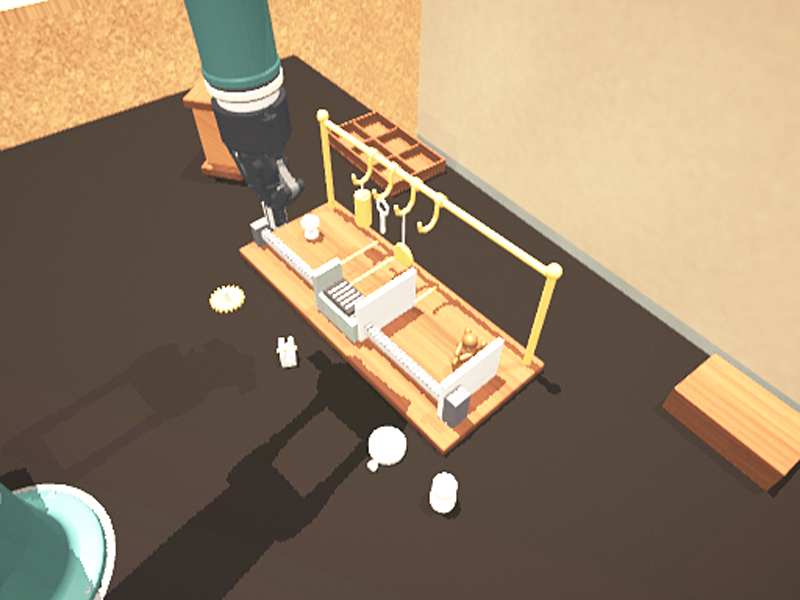

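The pad is up at 78.8 mm and the plate mid-plane is at s≈0.0218, within 3 mm of the hook. The arm is clear and the bystanders look unmoved, so I'm handing in.

```bash
python3 -c "
from h import *
bot.finish_job()"
```

```text
the job is handed in; nothing more can be done
```

The jaw now stands at the empty hook, the one nearest the jaw, with the ratchet locked again. I handed the job in at about 7.3 s of robot time; no verdict is reported. With the fingers shut, I pressed the pad right down (about 12 mm, 23 N at the wrist). Keeping it down, I pushed the jaw back about 57 mm, then let it up and moved clear.

**Last checks:**
- **Jaw position:** the plate mid-plane measured s ≈ 21.8 mm along the bar. The hook and its line measured 23.3–24.5 mm, so it is about 2–3 mm short, inside the 12 mm tolerance. It settled back about 2.6 mm when the pawl dropped in.
- **Pad:** its top measured 78.8 mm, so it is up.
- **Force:** wrist force was about 1 N with the arm clear, which fits touching nothing. It read no more than about 26 N during the work.
- **Bystanders:** they looked unmoved in the last side picture; I did not measure them.

None of the checks failed. The jaw could not be seen from the top camera while the arm was over it, so I tracked the push with the side camera. The first networks' estimates of the hook's position disagreed by about 13 mm, so I used the depth measurements of the hook and the brass line instead.

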